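# Fold the hopper's cover leaf back before the next grain check

### The arm

A 6-joint arm with a two-finger parallel gripper is mounted at the origin on the work surface. World frame = base frame: x ahead of the robot, y to its left, z up, the work surface at z = 0. Lengths are in mm, angles in rad, forces in N, time in s.
With the tool pointing down it reaches from about 325 to 875 mm from the base axis. Payload 4.4 kg.
Tool frame: the origin (TCP) lies midway between the tips of the shut fingers; the grasp point (between the pads) lies 19 mm behind it (grip_point_offset is the distance from the TCP to the grasp point, in mm); z points along the fingers, x is the direction in which the jaws open and shut, and the axes are right-handed (so a half turn about z gives the same grasp; the last joint's range is limited). The gripper opens to 85 mm and grips with 20 to 120 N. Pads are 22 mm wide; open, the fingers measure 114 mm over their backs; the gripper's body (76 mm by 85 mm) begins 54 mm behind the grasp point. The pads swing forward as they close: fully open they stand 13 mm farther back than shut.
Start: joints at [1.119, 0.207, 1.542, -0, 1.393, -0.15], TCP at [170.373, 549.181, 231.282] pointing down, gripper open.
Joint ranges: [-2.73, 2.73], [-0.86, 2.22], [0.23, 2.46], [-1.11, 4.25], [0.08, 2.63], [-2.82, 2.82]. Speed limits (rad/s): [2.79, 2.79, 3.14, 3.14, 3.14, 3.14].

### API

Orientations are given as a rotation vector (axis times angle).
In Python, from workcell import * gives the robot as it stands.
- The arm moves only by the tool servo_tool, never from a script. Its argument "steps" is one flat list of numbers, 5 for each row, row after row: the shift along the tool's x, y, z in m, then the turn about the tool's z in rad, then the opening, from 0 (shut) to 1 (fully open). A call has 1 to 20 rows; each row is the pose to reach, as a shift and turn from the pose commanded when the call began, along the tool's axes at that moment; what a row does not reach only later rows make up. A row lasts 1/12 s, in which the tool goes at most 41.7 mm and 7.16 degrees, less where a joint would pass 70% of its speed; a pose out of reach is approached as far as the arm can. A call with a gripper value outside its range is refused whole. The fingers move at their own pace and stop on an object; "newtons" is the grip in N (left out, the last holds). Time passes only in rows, so rows that repeat a pose let the fingers close. It gives the time, the measured TCP pose, the force and the opening at its end, in the units of the state.
- get_obs(): the state, without advancing time (a new reading comes with each control period).
- get_image(name): name is "side" or "top"; returns a dict with "image" (480x640x3 uint8, blue, green, red), "camera_matrix" (3x3 intrinsics, pixels), "rvec" (rotation vector, rad) and "tvec" (3), from world to camera coordinates, as OpenCV has them. Camera axes: x right, y down, z forward; pixel columns grow to the right and rows downward; lengths in mm; the calibration is good to about 2 mm. A picture is of the moment at which its call begins. There is no depth.
- close_job(): hands the job in, once; it reports no verdict.
The state is a dict: "time": time; "qpos": joint angles; "qd": joint speeds; "tau": joint torques, N m; "tool_pos": TCP position; "tool_rot": TCP orientation; "contact_force": force on the tool from outside, world axes, zero at the start; "torque": the same for the moment, N m; "gripper_width": opening from 0.0 (shut) to 1.0 (fully open).
Only numpy, scipy, OpenCV 4.12 (cv2) and the standard library are available. Lean on these libraries where they do the work, as an engineer would, in place of code of your own. Each camera call takes 0.05 s, during which the arm holds its last target.

### The job

Open the collection hopper for the next sample: get the fingertips under the yellow finger tab of the hinged front leaf of its cover, swing the leaf up and all the way over its hinge, and push it down until it lies fully flat on the rear deck. Push it with the fingers only, never taking the leaf between them; be gentle, do not slam it, leave the things on the counter where they are, and finish with the hand clear.

Things in the scene. Friction and masses are not known exactly. Their poses are not given: they have to be found in the camera images.
- hopper: Stainless collection hopper fixed on the counter: a rectangular funnel on angle legs, 180 mm deep (x), 260 wide (y), rim 160 high. Origin on the counter below the hinge of its cover; +x points to its back, -x to its front (to the robot, turned by -0.48 to 0.1 rad), +y to the meter. Front wall at x = -81 mm, 164 high. The hinged leaf closes the front half, a fixed deck the rear half.
- deck (a point): Middle of the fixed steel rear deck's top, 164 mm above the counter. The deck runs from the hinge to 101 mm behind it, 260 mm wide; two 6 mm rubber bumpers on it carry the folded leaf. Turns with the hopper.
- leaf (a joint): Angle of the cover's front leaf, rad: 0 closed, 1.57 upright, 3.14 folded flat on the rear deck (stops at 0 and 3.14). Starts at 0 to 0.12. Aluminium plate 4 mm thick, 244 wide (hopper's y, centred), from the hinge axis to 78 mm; closed, its underside is 7 mm below the axis. The hinge is stiff: the leaf stays at any angle, unsprung; moving it takes up to about 6 N at the tab. About 0.28 kg.
- leaf_tab (a point): Middle of the outer edge of the leaf's yellow finger tab: at the middle of the leaf's free edge, 44 mm wide, 30 long, 8 thick, its outer edge 105 mm from the hinge axis. Turns with the leaf; closed, its axes are the hopper's (x from tab to hinge, z out of the leaf's top), it is 162 mm above the counter, and the tab juts 24 mm out through a notch in the front wall, with free space below for fingers.
- leaf_hinge (a point): Middle of the hinge axis, 167 mm above the counter; fixed to the hopper, the axis runs along the hopper's y.
- chute_foot (a point): Stainless chute, a U channel 60 mm wide and 36 deep: the point where its floor passes the hopper's left wall. From here it rises along the hopper's +y to the meter, 240 mm away, where its top is 295 mm high. The white meter, 340 mm deep (x) and 390 high with its fill cup, fills 240 to 510 mm from here. All is fixed to the hopper, outside the leaf's swing.
- scoop: Red aluminium scoop, 225 mm long, 78 mm wide, 45 mm high, lying on the counter; origin under it at the back of its trough, trough to its +x, handle to -x. Leave alone.
- beaker: Frosted glass beaker, 80 mm across, 95 mm high, upright; origin under its centre. Leave alone.
- tamper: Steel tamper standing on its 54 mm foot, 104 mm high; origin under its centre. Leave alone.
- gray_lid: Gray plastic lid, a disc 94 mm across and 13 mm thick, flat on the counter; origin under its centre. Leave alone.
- sample_jar: Sample jar with a green cap, 64 mm across, 105 mm high, upright; origin under its centre. Leave alone.
- brush: Hand brush, 200 mm long, 42 mm wide, 20 mm high, lying along its x; origin under its middle. Leave alone.

How it is judged (in metres and radians):
On the way, in this order (a step that is already met when the one before it is completed fails the run):
1. the leaf has been swung up past upright (value of joint leaf above 1.65 rad), for 0.05 s.
2. the leaf lies flat on the rear deck (value of joint leaf above 3.06 rad), for 0.2 s.
At the end, for the whole second after the job is handed in: The leaf is folded back and lies still on the rear deck (hinge beyond 3.06 rad of 3.14: tab within 9 mm of fully down), and the scoop, beaker, tamper, gray lid, jar and brush are within 30 mm of where they stood (value of joint leaf above 3.06 rad and velocity of joint leaf between -0.05 and 0.05 rad/s and distance of each of scoop, beaker, tamper, gray_lid, sample_jar, brush from where it was at the start of the episode below 0.03 m); the robot touches nothing.
It fails at once if the leaf is taken between the fingers (its plate or tab between the pads) (z of the grasp point in the frame of leaf_tab between -0.004 and 0.004 m and ((x of the grasp point in the frame of leaf_tab between -0.006 and 0.1 m and y of the grasp point in the frame of leaf_tab between -0.022 and 0.022 m) or (x of the grasp point in the frame of leaf_tab between 0.028 and 0.1 m and y of the grasp point in the frame of leaf_tab between -0.122 and 0.122 m))).
It fails at once if the leaf is slammed down (comes onto the deck faster than 3 rad/s) (value of joint leaf above 2.7 rad and velocity of joint leaf above 3 rad/s).
It fails at once if the leaf or hopper is forced (fingers push with over 45 N before the leaf is down) (value of joint leaf below 2.9 rad and contact force between the fingers and hopper above 45 N).
It fails at once if a thing on the counter is knocked away, lifted or carried (moved over 30 mm) (distance of any of scoop, beaker, tamper, gray_lid, sample_jar, brush from where it was at the start of the episode above 0.03 m).
It also fails if it takes over 42 s, if anything falls off the work surface, if the arm or the gripper's body presses on something with over 40 N, if the wrist force passes 120 N, or if a joint passes its speed limit or range.

## Working session

There is one attempt and no reset: what is moved stays moved. The work goes in short steps, Python scripts to look and compute and a tool call to move; the robot and the scene stay as the last step left them, time stands still between calls to the robot, and variables do not carry over. Pictures are saved under pics/ and viewed, and the job is handed in when it is done.

Besides the shell and the picture viewer there is one more tool, called after "Emit:" in YAML: its name, and indented under it one key for each argument. servo_tool: Moves the arm, as the interface text tells. Its arguments: {"type":"object","properties":{"steps":{"type":"array"},"newtons":{"type":"number"}},"required":["steps"]}

```bash
mkdir -p pics; ls; python3 - <<'E'
from workcell import *
import cv2,numpy as np
print(get_obs())
for n in("side","top"):
    d=get_image(n);cv2.imwrite(f"pics/{n}0.png",d["image"])
    print(n,d["camera_matrix"],d["rvec"],d["tvec"])
    R=cv2.Rodrigues(np.array(d["rvec"],float))[0];print(-R.T@np.array(d["tvec"],float).ravel())
E
```

```text
pics
{'time': 0.0, 'qpos': array([ 1.11950919e+00,  2.07463833e-01,  1.54296389e+00,  4.94796232e-05,
        1.39349473e+00, -1.50501937e-01]), 'qd': array([-9.29551904e-05, -7.65243990e-04,  8.86927871e-04,  2.95200843e-04,
       -1.29535751e-04, -8.70501707e-04]), 'tau': array([ 1.34008474e-04, -3.83026743e+01, -2.91603166e+01, -2.10039689e-04,
        1.06490823e-02,  3.88557154e-06]), 'tool_pos': array([170.01794021, 548.49571339, 230.0961618 ]), 'tool_rot': array([ 2.52836484,  1.86290595, -0.00327297]), 'contact_force': array([0.19656672, 0.49345763, 0.7173143 ]), 'torque': array([0.0297344 , 0.00351728, 0.02696703]), 'gripper_width': 0.9981817333440045}
side [[442.60684178   0.         318.7558195 ]
 [  0.         442.60684178 239.29172491]
 [  0.           0.           1.        ]] [ 2.07892812 -0.37045085  0.1982084 ] [-507.3676111   143.67074028  832.20340833]
[ 263.06939725 -778.91331281  542.87588876]
top [[496.2858259    0.         319.57213343]
 [  0.         496.2858259  245.63696043]
 [  0.           0.           1.        ]] [ 2.13639969 -2.11554502  0.21399591] [-116.28706351  503.42758515 1168.08330512]
[ 274.09559264 -100.12467861 1243.47387474]
```

View pics/side0.png

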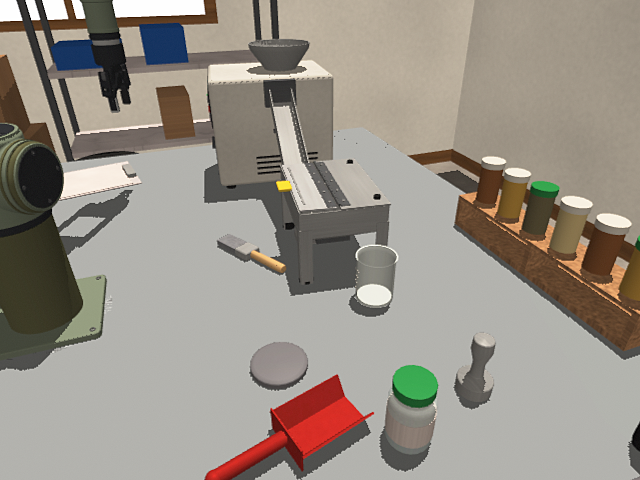

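View pics/top0.png

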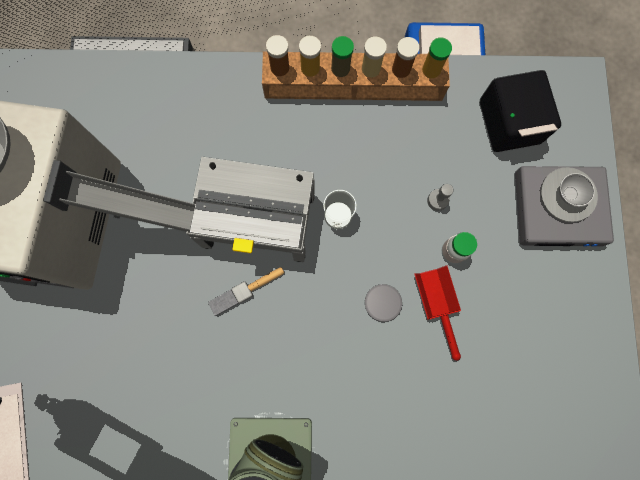

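```bash
cat > h.py <<'E'
from workcell import *
import cv2,numpy as np
from scipy.spatial.transform import Rotation as Ro
def cam(n):
    d=get_image(n);R=cv2.Rodrigues(np.array(d["rvec"],float))[0];t=np.array(d["tvec"],float).ravel()
    return d["image"],np.array(d["camera_matrix"]),R,t
def ray(c,uv):
    _,K,R,t=c; d=R.T@np.linalg.inv(K)@np.array([uv[0],uv[1],1.]);return -R.T@t,d
def onz(c,uv,z):
    o,d=ray(c,uv);return o+d*(z-o[2])/d[2]
def proj(c,p):
    _,K,R,t=c;return cv2.projectPoints(np.array(p,float).reshape(-1,3),cv2.Rodrigues(R)[0],t,K,None)[0].reshape(-1,2)
def tri(c1,u1,c2,u2):
    o1,d1=ray(c1,u1);o2,d2=ray(c2,u2)
    A=np.stack([d1,-d2],1);s=np.linalg.lstsq(A,o2-o1,rcond=None)[0]
    a=o1+s[0]*d1;b=o2+s[1]*d2;return (a+b)/2,np.linalg.norm(a-b)
def yellow(im):
    h=cv2.cvtColor(im,cv2.COLOR_BGR2HSV);m=cv2.inRange(h,(22,180,120),(35,255,255))
    n,l,s,ce=cv2.connectedComponentsWithStats(m);i=1+np.argmax(s[1:,4]);return (l==i),s[i],ce[i]
E
python3 - <<'E'
from h import *
t=cam("top");s=cam("side")
for c in(t,s):
    m,st,ce=yellow(c[0]);print(st,ce)
    cs=cv2.minAreaRect(np.argwhere(m)[:,::-1].astype(np.float32));print(cs,cv2.boxPoints(cs).tolist())
cv2.imwrite("pics/tc.png",cv2.resize(t[0][140:270,170:340],None,fx=4,fy=4,interpolation=cv2.INTER_CUBIC))
cv2.imwrite("pics/sc.png",cv2.resize(s[0][140:260,250:410],None,fx=5,fy=5,interpolation=cv2.INTER_CUBIC))
E
```

```text
[232 238  21  15 246] [242.43495935 245.29268293]
((242.31997680664062, 245.25997924804688), (19.657569885253906, 12.586501121520996), 8.130102157592773) [[231.69998168945312, 250.0999755859375], [233.47998046875, 237.63998413085938], [252.93997192382812, 240.41998291015625], [251.15997314453125, 252.87997436523438]]
[276 181  16  11 135] [283.4        185.71111111]
((283.5, 186.0), (15.0, 10.0), 0.0) [[276.0, 191.0], [276.0, 181.0], [291.0, 181.0], [291.0, 191.0]]
```

View pics/tc.png

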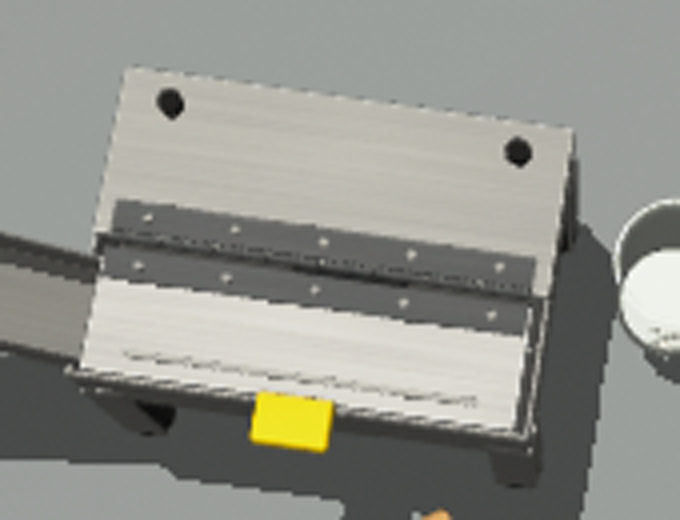

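View pics/sc.png

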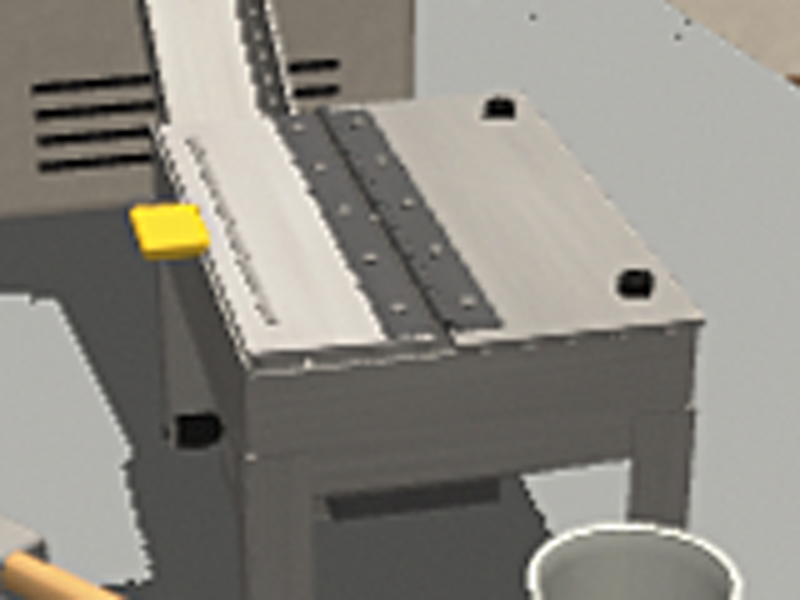

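```bash
python3 - <<'E'
from h import *
t=cam("top");s=cam("side")
f=lambda u,v:(u/4+170-.4,v/4+140-.4)
g=lambda u,v:(u/5+250-.4,v/5+140-.4)
pts={}
for n,a,z in [("RL",(127,67),164),("RR",(574,130),164),("HL",(100,238),166),("HR",(548,297),166),("tabFL",(250,442),166),("tabFR",(325,452),166),("b1",(171,103),170),("b2",(518,151),170)]:
    pts[n]=onz(t,f(*a),z);print(n,pts[n].round(1))
e=pts["RR"]-pts["RL"];print(np.linalg.norm(e),np.arctan2(-e[0],-e[1])) 
e=pts["b2"]-pts["b1"];print(np.linalg.norm(e))
for n,a,b in [("RR",(574,130),(703,321)),("b2",(518,151),(636,275)),("b1",(171,103),(499,100)),("tabFL",(250,440),(132,207)),("tabFR",(325,452),(145,258))]:
    print(n,tri(t,f(*a),s,g(*b)))
E
```

```text
RL [687.5 162.1 164. ]
RR [652.9 -94.  164. ]
HL [585.3 171.3 166. ]
HR [554.1 -80.6 166. ]
tabFL [469.8  82.4 166. ]
tabFR [464.7  40.9 166. ]
b1 [664.  134.6 170. ]
b2 [637.9 -62.5 170. ]
258.444305590211 0.13409612305468058
198.84945724855254
RR (array([654.43218015, -94.22380886, 161.57614536]), np.float64(1.3628846902245575))
b2 (array([639.50395771, -63.00029784, 169.95072131]), np.float64(3.081547427187948))
b1 (array([665.17636228, 134.00184227, 171.09359145]), np.float64(3.1869896877960358))
tabFL (array([472.02942678,  82.00601   , 167.27464947]), np.float64(2.6550373730201486))
tabFR (array([466.51328263,  41.348971  , 161.5768694 ]), np.float64(2.1330860381300107))
```

```bash
python3 - <<'E'
from h import *
o=get_obs();R=Ro.from_rotvec(o["tool_rot"]).as_matrix();print(o["tool_pos"],R.round(3).tolist())
t=cam("top")
for uv,z in [((67,110),295),((20,280),200),((78,287),0),((212,310),10),((280,270),10)]:print(uv,onz(t,uv,z).round())
E
```

```text
[170.24955806 548.96102386 230.8704444 ] [[0.296, 0.955, -0.0], [0.955, -0.296, -0.001], [-0.001, -0.0, -1.0]]
(67, 110) [734. 409. 295.]
(20, 280) [395. 518. 200.]
(78, 287) [402. 491.   0.]
(212, 310) [348. 152.  10.]
(280, 270) [449. -13.  10.]
```

Emit:
servo_tool:
  steps: [-0.012,0.012,0,-0.005,0,-0.035,0.035,0,-0.015,0,-0.062,0.062,0,-0.027,0,-0.089,0.089,0,-0.038,0,-0.116,0.116,0,-0.05,0,-0.143,0.143,0,-0.061,0,-0.17,0.17,0,-0.073,0,-0.197,0.197,0,-0.085,0,-0.224,0.224,0,-0.096,0,-0.251,0.251,0,-0.108,0,-0.278,0.278,0,-0.12,0,-0.305,0.305,0,-0.131,0,-0.332,0.332,0,-0.143,0,-0.355,0.355,0,-0.153,0,-0.374,0.374,0,-0.161,0,-0.385,0.386,0,-0.166,0,-0.385,0.386,0,-0.166,0,-0.385,0.386,0,-0.166,0]
  newtons: 30

```text
time: 1.85
tool_pos: [425.1, 66.7, 231.3]
tool_rot: [-2.368, -2.064, -0.0]
contact_force: [-0.4, 0.5, 0.5]
gripper_width: 0.003
```

Emit:
servo_tool:
  steps: [0,0,0.02,0,0,0,0,0.05,0,0,0,0,0.08,0,0,0,0,0.094,0,0,0,0.005,0.094,0,0,0,0.015,0.094,0,0,0,0.02,0.094,0,0,0,0.02,0.094,0,0]

```text
time: 2.52
tool_pos: [448.1, 64.5, 139.6]
tool_rot: [2.363, 2.065, 0.006]
contact_force: [-0.0, 0.4, -0.3]
gripper_width: -0.004
```

```bash
python3 - <<'E'
from h import *
t=cam("top");s=cam("side")
cv2.imwrite("pics/tc1.png",cv2.resize(t[0][140:280,170:340],None,fx=4,fy=4,interpolation=cv2.INTER_CUBIC))
cv2.imwrite("pics/sc1.png",cv2.resize(s[0][100:260,220:400],None,fx=4,fy=4,interpolation=cv2.INTER_CUBIC))
E
```

```text
(no output)
```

View pics/sc1.png

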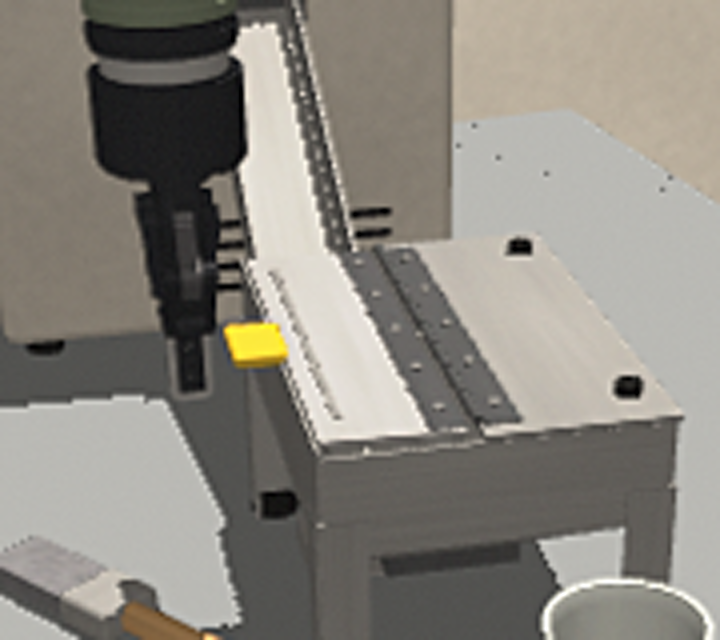

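View pics/tc1.png

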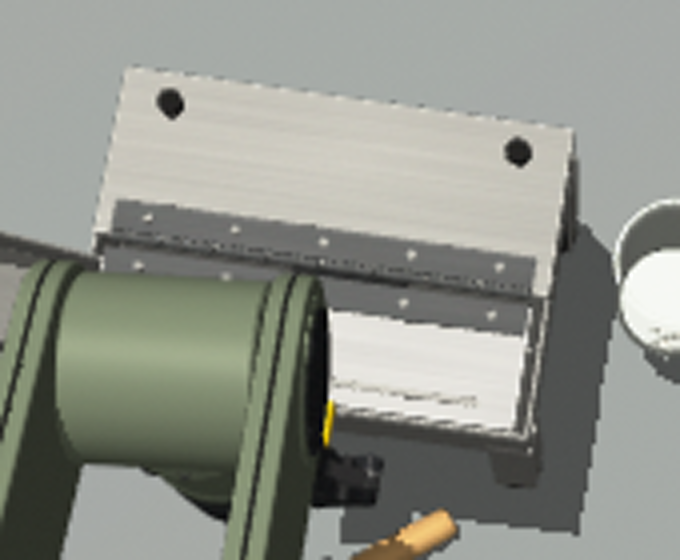

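Emit:
servo_tool:
  steps: [0,0.002,-0.01,0,0,0,0.004,-0.01,0,0,0,0.006,-0.01,0,0,0,0.006,-0.01,0,0]

```text
time: 2.95
tool_pos: [451.5, 63.5, 147.9]
tool_rot: [2.365, 2.066, 0.002]
contact_force: [-0.5, 0.1, -0.7]
gripper_width: 0.003
```

Emit:
servo_tool:
  steps: [0,0.001,0,0,0,0,0.002,0,0,0,0,0.003,0,0,0,0,0.004,0,0,0,0,0.005,0,0,0,0,0.005,0,0,0]

```text
time: 3.45
tool_pos: [455.8, 62.9, 147.2]
tool_rot: [-2.366, -2.067, 0.0]
contact_force: [-0.3, 0.1, 0.6]
gripper_width: 0.002
```

Emit:
servo_tool:
  steps: [0,0.001,0,0,0,0,0.002,0,0,0,0,0.003,0,0,0,0,0.003,0,0,0]

```text
time: 3.78
tool_pos: [457.3, 62.7, 146.8]
tool_rot: [-2.364, -2.065, 0.004]
contact_force: [-4.3, 0.1, 2.3]
gripper_width: 0.003
```

Emit:
servo_tool:
  steps: [0,0.0015,0,0,0,0,0.003,0,0,0,0,0.003,-0.002,0,0,0,0.003,-0.004,0,0,0,0.003,-0.006,0,0,0,0.003,-0.006,0,0]

```text
time: 4.28
tool_pos: [457.4, 62.6, 150.8]
tool_rot: [-2.36, -2.062, 0.011]
contact_force: [-7.6, 0.8, -1.8]
gripper_width: -0.0
```

Emit:
servo_tool:
  steps: [0,0.002,0,0,0,0,0.004,0,0,0,0,0.006,0,0,0,0,0.006,-0.003,0,0,0,0.006,-0.006,0,0,0,0.006,-0.006,0,0]

```text
time: 4.78
tool_pos: [457.3, 62.6, 154.2]
tool_rot: [-2.352, -2.056, 0.027]
contact_force: [-18.2, 2.0, -0.4]
gripper_width: -0.002
```

```bash
python3 - <<'E'
from h import *
s=cam("side");o=get_obs();print(o["tool_pos"],o["contact_force"],yellow(s[0])[1:])
cv2.imwrite("pics/sc2.png",cv2.resize(s[0][100:260,220:400],None,fx=4,fy=4,interpolation=cv2.INTER_CUBIC))
E
```

```text
[457.25501747  62.6042811  154.18080179] [-17.36447742   3.18463499  -1.7617107 ] (array([277, 180,  15,  11, 122], dtype=int32), array([283.94262295, 185.35245902]))
```

View pics/sc2.png

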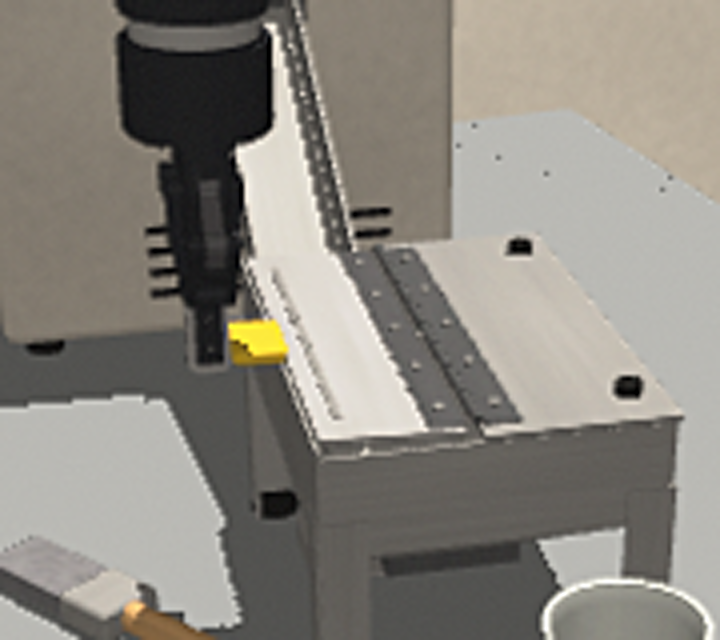

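Emit:
servo_tool:
  steps: [0,-0.02,0,0,0,0,-0.05,-0.02,0,0,0,-0.08,-0.05,0,0,0,-0.12,-0.06,0,0,0,-0.15,-0.06,0,0,0,-0.18,-0.06,0,0,0,-0.2,-0.06,0,0,0,-0.2,-0.06,0,0]

```text
time: 5.5
tool_pos: [267.2, 88.7, 219.0]
tool_rot: [2.364, 2.068, 0.002]
contact_force: [1.3, -0.2, 0.0]
gripper_width: 0.003
```

```bash
python3 - <<'E'
from h import *
o=get_obs();print(o["tool_pos"],o["tool_rot"],o["qpos"].round(3),o["time"])
s=cam("side");
print(yellow(s[0])[1:])
cv2.imwrite("pics/s3.png",s[0])
E
```

```text
[267.16207424  88.65108283 218.98553881] [2.36391345e+00 2.06768620e+00 2.14087095e-03] [ 0.009 -0.503  2.18   0.     1.463 -1.428] 5.5
(array([276, 180,  16,  11, 137], dtype=int32), array([283.38686131, 185.24087591]))
```

View pics/s3.png

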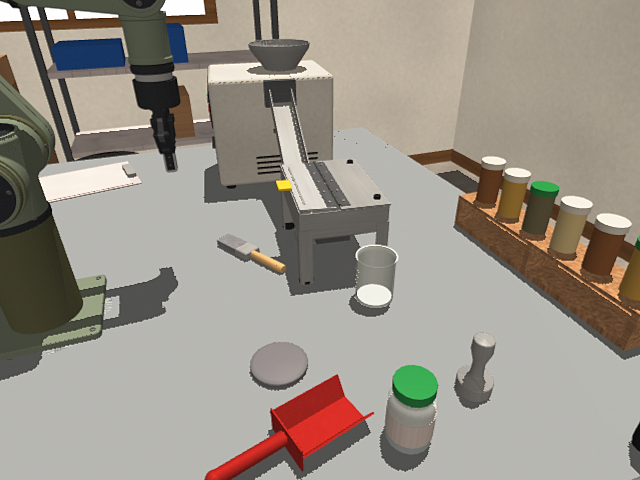

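Emit:
servo_tool:
  steps: [0,-0.03,0,0,0,0,-0.06,0,0,0,0,-0.09,0,0,0,0,-0.12,0,0,0,0,-0.15,0,0,0,0,-0.15,0,0,0]

```text
time: 6.05
tool_pos: [131.5, 121.6, 217.7]
tool_rot: [-2.355, -2.077, 0.022]
contact_force: [-0.8, 0.4, 0.4]
gripper_width: 0.003
```

```bash
python3 - <<'E'
from h import *
o=get_obs();print(o["tool_pos"],o["tool_rot"],o["qpos"].round(3),o["time"]);print(Ro.from_rotvec(o["tool_rot"]).as_matrix().round(3).tolist())
E
```

```text
[131.52617387 121.63119657 217.65230834] [-2.35520412 -2.0767044   0.022006  ] [ 0.254 -0.858  2.334 -0.005  1.678 -1.191] 6.05
[[0.125, 0.992, -0.012], [0.992, -0.125, -0.008], [-0.01, -0.01, -1.0]]
```

Emit:
servo_tool:
  steps: [0,0.03,-0.03,0,0,0,0.06,-0.06,0,0,0,0.08,-0.1,0,0,0,0.1,-0.14,0,0,0,0.12,-0.18,0,0,0,0.14,-0.22,0,0,0,0.16,-0.26,0,0,0,0.18,-0.3,0,0,0,0.2,-0.33,0,0,0,0.22,-0.36,0,0,0,0.22,-0.4,0,0,0,0.22,-0.44,0,0]

```text
time: 7.05
tool_pos: [359.2, 92.9, 652.2]
tool_rot: [-2.368, -2.064, 0.024]
contact_force: [0.7, 0.2, 0.4]
gripper_width: -0.001
```

```bash
cat > o.py <<'E'
from h import *
o=get_obs();print(o["tool_pos"].round(1),o["tool_rot"].round(3),o["qpos"].round(3),o["time"],o["contact_force"].round(1));print(Ro.from_rotvec(o["tool_rot"]).as_matrix().round(3).tolist())
E
python3 o.py
```

```text
[359.2  92.9 652.2] [-2.368 -2.064  0.024] [ 0.027 -0.185  1.082 -0.012  2.257 -1.415] 7.05 [0.7 0.2 0.4]
[[0.136, 0.991, -0.012], [0.991, -0.137, -0.01], [-0.011, -0.011, -1.0]]
```

Emit:
servo_tool:
  steps: [0,0,-0.04,0,0,0,0,-0.08,0,0,0,0,-0.12,0,0,0,0,-0.16,0,0,0,0,-0.2,0,0,0,0,-0.24,0,0,0,0,-0.28,0,0,0,0,-0.32,0,0,0,0,-0.36,0,0,0,0,-0.4,0,0]

```text
time: 7.88
tool_pos: [419.8, 109.3, 817.6]
tool_rot: [2.333, 2.037, 0.059]
contact_force: [-0.2, -0.2, -0.7]
gripper_width: 0.0
```

```bash
python3 o.py
```

```text
[419.8 109.3 817.6] [2.333 2.037 0.059] [ 0.064  0.23   0.225 -0.024  2.629 -1.394] 7.8833 [-0.2 -0.2 -0.7]
[[0.135, 0.989, 0.058], [0.991, -0.134, -0.008], [-0.0, 0.058, -0.998]]
```

Emit:
servo_tool:
  steps: [0,0.04,0,0,0,0,0.08,0,0,0,0,0.12,0,0,0,0,0.16,0,0,0,0,0.2,0,0,0,0,0.24,0,0,0,0,0.28,0,0,0,0,0.32,0,0,0,0,0.36,0,0,0,0,0.4,0,0,0]

```text
time: 8.72
tool_pos: [458.0, 50.8, 795.3]
tool_rot: [2.363, 2.065, 0.009]
contact_force: [-0.1, 0.3, -0.2]
gripper_width: -0.002
```

```bash
python3 o.py
```

```text
[458.   50.8 795.3] [2.363 2.065 0.009] [-0.079  0.281  0.225  0.004  2.629 -1.512] 8.7167 [-0.1  0.3 -0.2]
[[0.134, 0.991, 0.007], [0.991, -0.134, 0.001], [0.002, 0.006, -1.0]]
```

Emit:
servo_tool:
  steps: [0,0,-0.15,0,0,0,0,-0.3,0,0,0,0,-0.45,0,0,0,0,-0.6,0,0]

```text
time: 9.05
tool_pos: [434.5, 48.8, 815.5]
tool_rot: [2.338, 2.044, 0.059]
contact_force: [0.2, -0.2, 0.5]
gripper_width: -0.001
```

```bash
python3 o.py
```

```text
[434.5  48.8 815.5] [2.338 2.044 0.059] [-0.089  0.235  0.225  0.006  2.63  -1.52 ] 9.05 [ 0.2 -0.2  0.5]
[[0.134, 0.99, 0.052], [0.991, -0.134, -0.002], [0.005, 0.052, -0.999]]
```

Emit:
servo_tool:
  steps: [0,0,-0.6,0,0,0,0,-0.6,0,0,0,0,-0.6,0,0]

```text
time: 9.3
tool_pos: [413.5, 47.0, 832.1]
tool_rot: [2.316, 2.024, 0.101]
contact_force: [-0.4, -0.8, 0.4]
gripper_width: 0.001
```

```bash
python3 o.py
```

```text
[413.5  47.  832.1] [2.316 2.024 0.101] [-0.099  0.195  0.225  0.009  2.63  -1.528] 9.3 [-0.4 -0.8  0.4]
[[0.133, 0.987, 0.091], [0.991, -0.134, -0.005], [0.007, 0.091, -0.996]]
```

Emit:
servo_tool:
  steps: [0,0,-0.8,0,0,0,0,-0.8,0,0]

```text
time: 9.47
tool_pos: [395.9, 45.8, 845.1]
tool_rot: [2.298, 2.008, 0.135]
contact_force: [-0.4, -0.4, -0.4]
gripper_width: -0.002
```

Emit:
servo_tool:
  steps: [0,0,-0.8,0,0,0,0,-0.8,0,0]

```text
time: 9.63
tool_pos: [376.7, 45.2, 858.3]
tool_rot: [2.278, 1.99, 0.171]
contact_force: [-0.6, 0.4, 0.7]
gripper_width: -0.001
```

```bash
python3 o.py
```

```text
[376.7  45.2 858.3] [2.278 1.99  0.171] [-0.117  0.128  0.225  0.017  2.63  -1.537] 9.6333 [-0.6  0.4  0.7]
[[0.133, 0.978, 0.158], [0.991, -0.134, -0.01], [0.011, 0.158, -0.987]]
```

Emit:
servo_tool:
  steps: [0,0,-0.8,0,0]

```text
time: 9.72
tool_pos: [366.8, 44.5, 864.8]
tool_rot: [2.267, 1.981, 0.192]
contact_force: [0.8, -0.7, 0.1]
gripper_width: 0.002
```

Emit:
servo_tool:
  steps: [0,0,-0.8,0,0]

```text
time: 9.8
tool_pos: [353.5, 44.2, 873.4]
tool_rot: [2.253, 1.969, 0.217]
contact_force: [-0.5, -0.0, -0.0]
gripper_width: 0.002
```

Emit:
servo_tool:
  steps: [0,0,-0.8,0,0]

```text
time: 9.88
tool_pos: [340.1, 44.1, 881.3]
tool_rot: [2.239, 1.957, 0.24]
contact_force: [-0.6, -0.5, -0.1]
gripper_width: 0.003
```

Emit:
servo_tool:
  steps: [0,0,-0.8,0,0]

```text
time: 9.97
tool_pos: [327.1, 44.1, 888.7]
tool_rot: [2.226, 1.945, 0.264]
contact_force: [-0.1, 0.3, 0.2]
gripper_width: -0.003
```

```bash
python3 o.py
```

```text
[327.1  44.1 888.7] [2.226 1.945 0.264] [-0.153  0.039  0.225  0.048  2.629 -1.545] 9.9667 [-0.1  0.3  0.2]
[[0.132, 0.96, 0.246], [0.991, -0.132, -0.014], [0.019, 0.245, -0.969]]
```

Emit:
servo_tool:
  steps: [0,0,-0.8,0,0]

```text
time: 10.05
tool_pos: [314.2, 44.3, 895.7]
tool_rot: [2.212, 1.933, 0.286]
contact_force: [0.1, 0.2, 0.4]
gripper_width: 0.001
```

Emit:
servo_tool:
  steps: [0,0,-0.8,0,0]

```text
time: 10.13
tool_pos: [301.3, 44.7, 902.4]
tool_rot: [2.198, 1.921, 0.308]
contact_force: [0.4, 0.3, -0.5]
gripper_width: 0.005
```

Emit:
servo_tool:
  steps: [0,0,-0.8,0,0]

```text
time: 10.22
tool_pos: [288.4, 45.3, 908.7]
tool_rot: [2.185, 1.908, 0.329]
contact_force: [-0.6, 0.4, -0.1]
gripper_width: -0.0
```

Emit:
servo_tool:
  steps: [0,0,-0.8,0,0]

```text
time: 10.3
tool_pos: [275.4, 46.3, 914.7]
tool_rot: [2.171, 1.896, 0.35]
contact_force: [0.5, -0.4, -0.3]
gripper_width: -0.004
```

Emit:
servo_tool:
  steps: [0,0,-0.8,0,0]

```text
time: 10.38
tool_pos: [262.3, 47.7, 920.4]
tool_rot: [2.156, 1.883, 0.37]
contact_force: [0.6, -0.8, 0.3]
gripper_width: -0.001
```

Emit:
servo_tool:
  steps: [0,0,-0.8,0,0]

```text
time: 10.47
tool_pos: [249.1, 49.6, 925.7]
tool_rot: [2.142, 1.87, 0.389]
contact_force: [-0.0, -0.2, -0.2]
gripper_width: 0.002
```

```bash
python3 o.py
```

```text
[249.1  49.6 925.7] [2.142 1.87  0.389] [-0.228 -0.096  0.226  0.119  2.629 -1.548] 10.4667 [-0.  -0.2 -0.2]
[[0.13, 0.919, 0.373], [0.991, -0.13, -0.027], [0.024, 0.373, -0.927]]
```

Emit:
servo_tool:
  steps: [0,0,-0.8,0,0]

```text
time: 10.55
tool_pos: [235.9, 52.1, 930.7]
tool_rot: [2.128, 1.857, 0.407]
contact_force: [0.7, -0.2, -0.2]
gripper_width: 0.002
```

Emit:
servo_tool:
  steps: [0,0,-0.8,0,0]

```text
time: 10.63
tool_pos: [222.3, 55.4, 935.3]
tool_rot: [2.114, 1.843, 0.424]
contact_force: [0.3, -0.7, 0.3]
gripper_width: -0.0
```

Emit:
servo_tool:
  steps: [0,0,-0.8,0,0]

```text
time: 10.72
tool_pos: [208.2, 59.5, 939.3]
tool_rot: [2.101, 1.829, 0.439]
contact_force: [0.6, 1.1, -0.7]
gripper_width: 0.0
```

Emit:
servo_tool:
  steps: [0,0,-0.8,0,0]

```text
time: 10.8
tool_pos: [192.8, 64.2, 942.7]
tool_rot: [2.089, 1.816, 0.452]
contact_force: [0.2, -0.0, 0.5]
gripper_width: 0.002
```

Emit:
servo_tool:
  steps: [0,0,-0.8,0,0]

```text
time: 10.88
tool_pos: [175.6, 68.4, 945.6]
tool_rot: [2.078, 1.805, 0.463]
contact_force: [-0.6, -0.2, -0.5]
gripper_width: -0.001
```

```bash
python3 o.py
```

```text
[175.6  68.4 945.6] [2.078 1.805 0.463] [-0.109 -0.196  0.226  0.006  2.629 -1.533] 10.8833 [-0.6 -0.2 -0.5]
[[0.136, 0.877, 0.461], [0.991, -0.128, -0.048], [0.018, 0.464, -0.886]]
```

Emit:
servo_tool:
  steps: [0,-0.003,0.02,0,0,0.002,-0.011,0.06,0,0,0.002,-0.019,0.1,0,0,0.003,-0.027,0.14,0,0,0.004,-0.034,0.18,0,0,0.005,-0.042,0.22,0,0,0.006,-0.05,0.26,0,0,0.006,-0.057,0.3,0,0,0.007,-0.065,0.34,0,0,0.008,-0.073,0.38,0,0,0.009,-0.08,0.42,0,0,0.01,-0.088,0.46,0,0,0.011,-0.096,0.5,0,0,0.012,-0.103,0.54,0,0,0.012,-0.111,0.58,0,0,0.013,-0.119,0.62,0,0,0.014,-0.126,0.66,0,0,0.015,-0.134,0.7,0,0,0.016,-0.138,0.72,0,0,0.016,-0.138,0.72,0,0]

```text
time: 12.55
tool_pos: [384.9, 68.8, 236.0]
tool_rot: [2.085, 1.817, 0.45]
contact_force: [-0.6, 0.5, 0.0]
gripper_width: 0.001
```

```bash
python3 o.py
```

```text
[384.9  68.8 236. ] [2.085 1.817 0.45 ] [-0.012 -0.566  2.247 -0.049  0.995 -1.428] 12.55 [-0.6  0.5  0. ]
[[0.133, 0.884, 0.448], [0.991, -0.126, -0.046], [0.016, 0.45, -0.893]]
```

Emit:
servo_tool:
  steps: [0,0.001,0.03,0,0,0.001,0.001,0.065,0,0,0.001,0.002,0.095,0,0,0.002,0.003,0.109,0,0,0.002,0.009,0.112,0,0,0.002,0.016,0.116,0,0,0.002,0.021,0.118,0,0,0.002,0.025,0.12,0,0,0.002,0.025,0.12,0,0]

```text
time: 13.3
tool_pos: [462.7, 62.5, 146.6]
tool_rot: [2.084, 1.815, 0.453]
contact_force: [-9.6, 2.8, -1.7]
gripper_width: -0.001
```

```bash
python3 o.py; python3 - <<'E'
from h import *
s=cam("side");print(yellow(s[0])[1:])
cv2.imwrite("pics/sc4.png",cv2.resize(s[0][100:260,220:400],None,fx=4,fy=4,interpolation=cv2.INTER_CUBIC))
E
```

```text
[462.7  62.5 146.6] [2.084 1.815 0.453] [-0.03  -0.205  2.221 -0.052  0.658 -1.429] 13.3 [-9.6  2.8 -1.7]
[[0.133, 0.883, 0.451], [0.991, -0.127, -0.045], [0.017, 0.453, -0.892]]
(array([276, 182,  16,  11, 134], dtype=int32), array([283.41044776, 186.58208955]))
```

View pics/sc4.png

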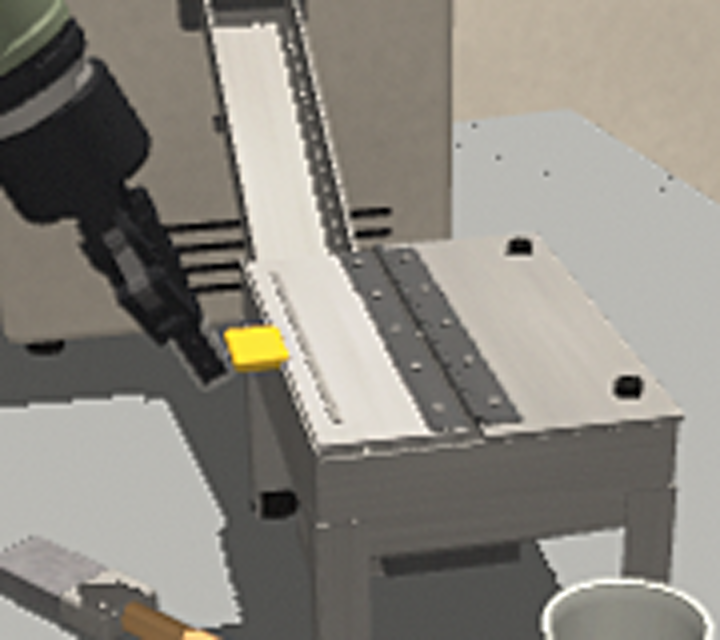

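Emit:
servo_tool:
  steps: [0,-0.006,0.003,0,0,0,-0.012,0.007,0,0,0,-0.008,0.009,0,0,0,-0.004,0.011,0,0,0,-0.002,0.012,0,0,0,-0.002,0.012,0,0]

```text
time: 13.85
tool_pos: [468.2, 61.7, 135.6]
tool_rot: [2.082, 1.812, 0.456]
contact_force: [-7.7, 1.6, 0.7]
gripper_width: -0.005
```

```bash
python3 o.py
```

```text
[468.2  61.7 135.6] [2.082 1.812 0.456] [-0.031 -0.171  2.222 -0.055  0.618 -1.426] 13.85 [-7.7  1.6  0.7]
[[0.134, 0.881, 0.454], [0.991, -0.127, -0.046], [0.017, 0.456, -0.89]]
```

Emit:
servo_tool:
  steps: [0,0.0014,-0.0027,0,0,0,0.0028,-0.0054,0,0,0,0.0044,-0.0078,0,0,0,0.006,-0.0105,0,0,0,0.008,-0.013,0,0,0,0.01,-0.0155,0,0,0,0.012,-0.018,0,0,0,0.0136,-0.02,0,0]

```text
time: 14.52
tool_pos: [468.6, 61.6, 157.5]
tool_rot: [2.085, 1.816, 0.453]
contact_force: [-10.8, 4.6, -3.3]
gripper_width: 0.001
```

```bash
python3 o.py; python3 - <<'E'
from h import *
s=cam("side");print(yellow(s[0])[1:])
cv2.imwrite("pics/sc5.png",cv2.resize(s[0][100:260,220:400],None,fx=4,fy=4,interpolation=cv2.INTER_CUBIC))
E
```

```text
[468.6  61.6 157.5] [2.085 1.816 0.453] [-0.032 -0.21   2.198 -0.048  0.687 -1.435] 14.5167 [-10.8   4.6  -3.3]
[[0.134, 0.883, 0.45], [0.991, -0.127, -0.045], [0.018, 0.452, -0.892]]
(array([276, 174,  16,  11, 126], dtype=int32), array([283.56349206, 178.62698413]))
```

View pics/sc5.png

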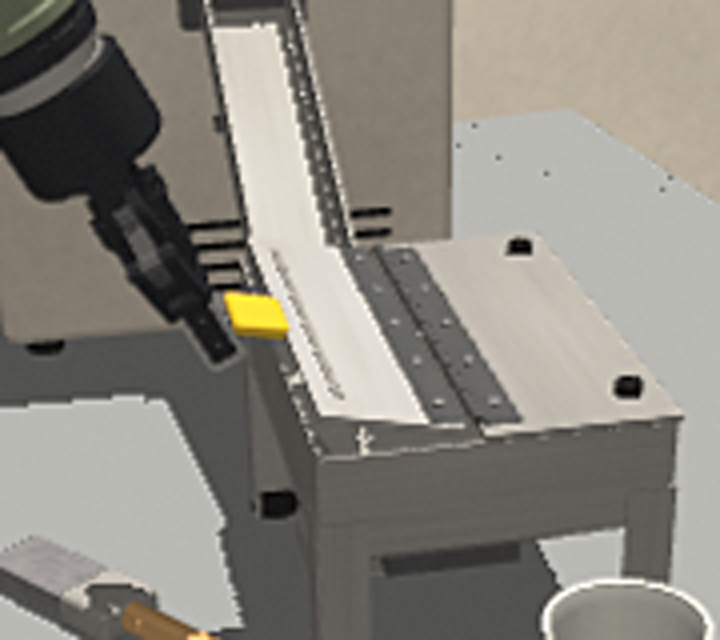

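Emit:
servo_tool:
  steps: [0,0.0023,-0.0028,0,0,0,0.0046,-0.0055,0,0,0,0.007,-0.0082,0,0,0,0.0095,-0.0109,0,0,0,0.0122,-0.0134,0,0,0,0.015,-0.0159,0,0,0,0.0175,-0.018,0,0,0,0.02,-0.02,0,0,0,0.023,-0.0222,0,0,0,0.0259,-0.0243,0,0,0,0.0285,-0.0259,0,0,0,0.0312,-0.0275,0,0,0,0.034,-0.0291,0,0,0,0.0368,-0.0307,0,0,0,0.0396,-0.032,0,0,0,0.0425,-0.0333,0,0]

```text
time: 15.9
tool_pos: [493.8, 57.5, 210.0]
tool_rot: [2.08, 1.811, 0.46]
contact_force: [-8.9, 3.4, 2.0]
gripper_width: 0.003
```

```bash
python3 o.py; python3 - <<'E'
from h import *
s=cam("side");print(yellow(s[0])[1:])
cv2.imwrite("pics/sc6.png",cv2.resize(s[0][80:260,220:400],None,fx=3,fy=3,interpolation=cv2.INTER_CUBIC))
E
```

```text
[493.8  57.5 210. ] [2.08  1.811 0.46 ] [-0.041 -0.233  2.097 -0.036  0.801 -1.455] 15.9 [-8.9  3.4  2. ]
[[0.133, 0.879, 0.457], [0.991, -0.126, -0.045], [0.018, 0.459, -0.888]]
(array([287, 149,  13,  15,  80], dtype=int32), array([292.975, 156.2  ]))
```

View pics/sc6.png

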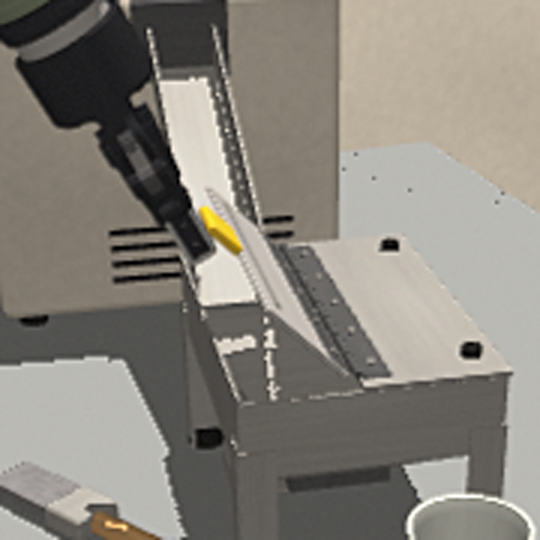

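Emit:
servo_tool:
  steps: [0,0.0044,-0.0018,0,0,0,0.0088,-0.0036,0,0,0,0.0133,-0.0053,0,0,0,0.0177,-0.007,0,0,0,0.0221,-0.0088,0,0,0,0.0266,-0.0102,0,0,0,0.031,-0.0115,0,0,0,0.0353,-0.0116,0,0,0,0.0396,-0.0117,0,0,0,0.0439,-0.0116,0,0,0,0.0482,-0.0114,0,0,0,0.0524,-0.011,0,0,0,0.057,-0.0102,0,0,0,0.0615,-0.0092,0,0,0,0.066,-0.0078,0,0,0,0.0706,-0.0062,0,0,0,0.0749,-0.0043,0,0,0,0.0792,-0.0021,0,0,0,0.0835,0.0003,0,0,0,0.0878,0.003,0,0]

```text
time: 17.62
tool_pos: [574.2, 45.6, 248.6]
tool_rot: [2.077, 1.808, 0.463]
contact_force: [-5.5, 0.2, -2.7]
gripper_width: 0.001
```

```bash
python3 o.py; python3 - <<'E'
from h import *
s=cam("side");print(yellow(s[0])[1:])
cv2.imwrite("pics/sc7.png",cv2.resize(s[0][60:260,220:420],None,fx=3,fy=3,interpolation=cv2.INTER_CUBIC))
E
```

```text
[574.2  45.6 248.6] [2.077 1.808 0.463] [-0.061 -0.088  1.893 -0.024  0.856 -1.482] 17.6167 [-5.5  0.2 -2.7]
[[0.133, 0.877, 0.461], [0.991, -0.126, -0.046], [0.017, 0.463, -0.886]]
(array([329, 131,   8,  18,  93], dtype=int32), array([332.3655914 , 139.43010753]))
```

View pics/sc7.png

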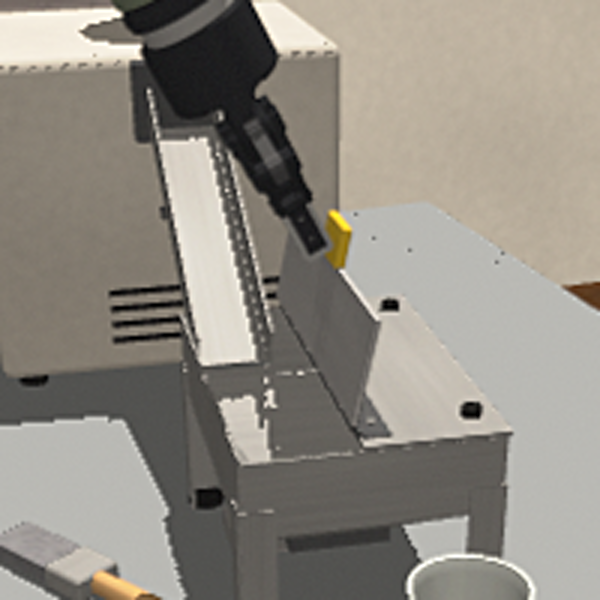

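Emit:
servo_tool:
  steps: [0,0.0026,0.0025,0,0,0,0.0052,0.0052,0,0,0,0.0077,0.008,0,0,0,0.0101,0.0108,0,0,0,0.0125,0.0137,0,0,0,0.0147,0.0167,0,0,0,0.0168,0.0197,0,0,0,0.0188,0.0233,0,0,0,0.0207,0.027,0,0,0,0.0225,0.0307,0,0,0,0.0241,0.0345,0,0,0,0.0256,0.0384,0,0,0,0.0269,0.0423,0,0,0,0.0276,0.0458,0,0,0,0.0282,0.0493,0,0,0,0.0287,0.0528,0,0,0,0.0291,0.0563,0,0,0,0.0293,0.0599,0,0,0,0.0294,0.0634,0,0]

```text
time: 19.25
tool_pos: [628.9, 39.0, 205.6]
tool_rot: [2.077, 1.808, 0.463]
contact_force: [0.2, -0.4, 5.2]
gripper_width: 0.002
```

```bash
python3 o.py; python3 - <<'E'
from h import *
s=cam("side");print(yellow(s[0])[1:])
cv2.imwrite("pics/sc8.png",cv2.resize(s[0][60:260,220:420],None,fx=3,fy=3,interpolation=cv2.INTER_CUBIC))
E
```

```text
[628.9  39.  205.6] [2.077 1.808 0.463] [-0.068  0.08   1.821 -0.022  0.76  -1.488] 19.25 [ 0.2 -0.4  5.2]
[[0.133, 0.877, 0.461], [0.991, -0.126, -0.046], [0.018, 0.463, -0.886]]
(array([355, 151,  15,  13, 120], dtype=int32), array([361.65 , 157.075]))
```

View pics/sc8.png

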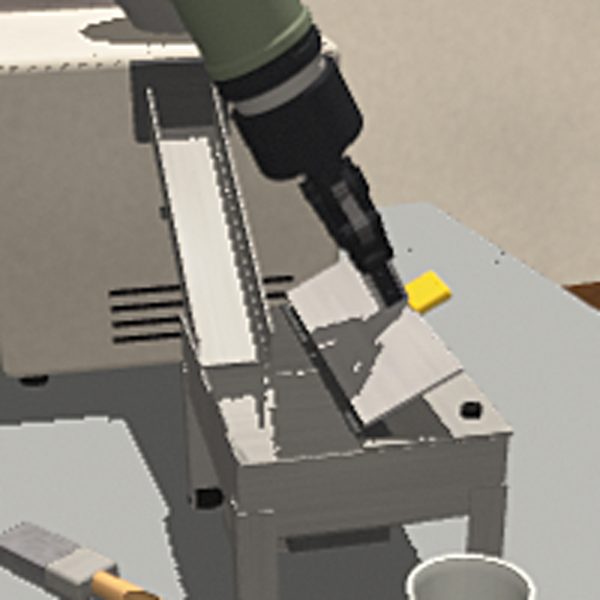

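Emit:
servo_tool:
  steps: [0,0,0.003,0,0,0,0,0.006,0,0,0,0,0.009,0,0,0,0,0.012,0,0,0,0,0.0145,0,0,0,-0.0006,0.0175,0,0,0,-0.0013,0.0205,0,0,0,-0.002,0.0235,0,0,0,-0.0027,0.0265,0,0,0,-0.0033,0.0293,0,0,0,-0.0042,0.031,0,0,0,-0.0052,0.0328,0,0,0,-0.0052,0.0328,0,0]

```text
time: 20.38
tool_pos: [638.7, 37.9, 177.1]
tool_rot: [2.076, 1.809, 0.462]
contact_force: [-16.6, -2.5, 21.7]
gripper_width: -0.002
```

```bash
python3 o.py; python3 - <<'E'
from h import *
s=cam("side");print(yellow(s[0])[1:])
cv2.imwrite("pics/sc9.png",cv2.resize(s[0][60:260,220:420],None,fx=3,fy=3,interpolation=cv2.INTER_CUBIC))
E
```

```text
[638.7  37.9 177.1] [2.076 1.809 0.462] [-0.068  0.136  1.823 -0.025  0.701 -1.486] 20.3833 [-16.6  -2.5  21.7]
[[0.133, 0.878, 0.461], [0.991, -0.125, -0.047], [0.016, 0.463, -0.886]]
(array([360, 170,  15,  10, 105], dtype=int32), array([366.74285714, 174.68571429]))
```

View pics/sc9.png

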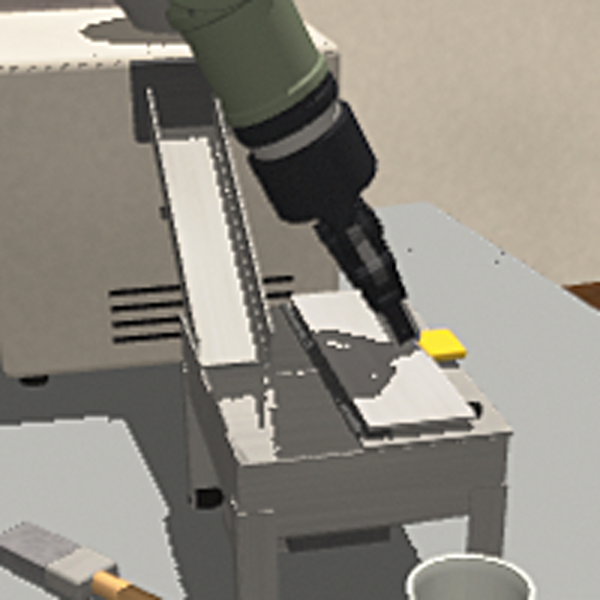

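Emit:
servo_tool:
  steps: [0,-0.001,0.002,0,0,0,-0.001,0.002,0,0,0,-0.001,0.002,0,0]

```text
time: 20.68
tool_pos: [640.9, 38.1, 177.1]
tool_rot: [2.072, 1.805, 0.468]
contact_force: [-14.4, -2.1, 24.0]
gripper_width: 0.004
```

Emit:
servo_tool:
  steps: [0,-0.001,-0.004,0,0,0,-0.001,-0.015,0,0,0,-0.001,-0.04,0,0,0,-0.001,-0.07,0,0,0,-0.001,-0.1,0,0,0,-0.001,-0.13,0,0,0,-0.001,-0.16,0,0,0,-0.001,-0.18,0,0,0,-0.001,-0.18,0,0,0,-0.001,-0.18,0,0]

```text
time: 21.52
tool_pos: [554.8, 47.1, 331.1]
tool_rot: [2.077, 1.809, 0.463]
contact_force: [0.9, 0.5, -0.8]
gripper_width: -0.002
```

```bash
python3 o.py; python3 - <<'E'
from h import *
s=cam("side");t=cam("top");print(yellow(s[0])[1:],yellow(t[0])[1:])
ex=np.array([.991,-.134,0]);ez=np.array([0,0,1]);H=np.array([570,47,167])
for th in (2.9,3.0,3.06,3.14):
    c,sn=np.cos(th),np.sin(th);p=H+ex*(-90*c-9*sn)+ez*(90*sn-9*c)
    print(th,proj(s,p),proj(t,p))
m,_,ce=yellow(s[0]);m2,_,c2=yellow(t[0]);print(tri(t,c2,s,ce))
cv2.imwrite("pics/s10.png",s[0]);cv2.imwrite("pics/t10.png",t[0])
E
```

```text
[554.8  47.1 331.1] [2.077 1.809 0.463] [-0.061 -0.199  1.817 -0.021  1.043 -1.488] 21.5167 [ 0.9  0.5 -0.8]
[[0.133, 0.878, 0.461], [0.991, -0.126, -0.046], [0.018, 0.462, -0.886]]
(array([358, 170,  17,  10, 107], dtype=int32), array([366.54205607, 174.56074766])) (array([246, 160,  20,  14, 220], dtype=int32), array([255.84545455, 166.89090909]))
2.9 [[362.59663487 163.9907349 ]] [[254.50861019 165.68511056]]
3.0 [[363.58762528 167.69262941]] [[255.16024938 165.93870926]]
3.06 [[363.98892292 169.96024864]] [[255.52051868 166.28215044]]
3.14 [[364.29818464 173.02081387]] [[255.96304208 166.95645252]]
(array([662.95407687,  35.30333741, 171.30815665]), np.float64(3.733045306479275))
```

View pics/s10.png

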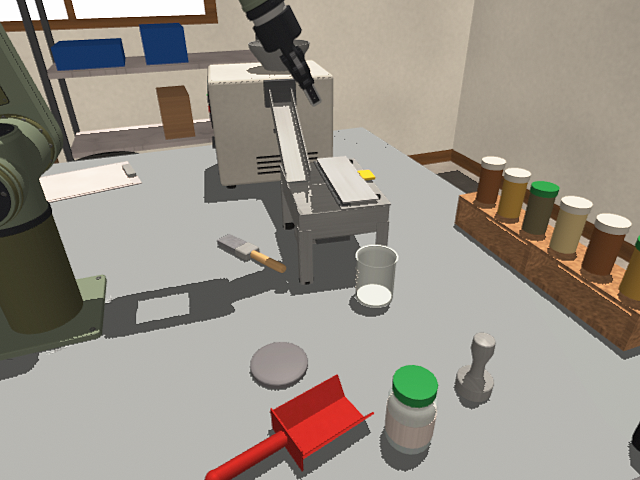

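View pics/t10.png

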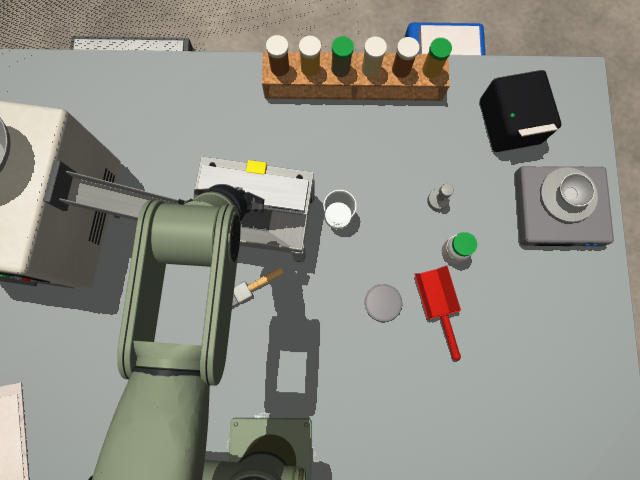

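The leaf lies flat on the deck, the hand is clear, and everything on the counter looks to be where it was. Handing in.

```bash
python3 -c "
from workcell import *
print(close_job())"
```

```text
the job is handed in; nothing more can be done
None
```

The leaf is open: I swung it up over its hinge and pushed it flat onto the rear deck. I handed the job in at about 21.6 s of the 42 s allowed; no verdict was reported.

**How it went**
- **First attempt:** I pressed the upright fingers against the tab's front edge and moved up, but they slipped at up to about 18 N.
- **Tilting the hand:** The interface has no tilt command. I drove the arm to its upper reach limit in short calls, so the tool leaned about 0.47 rad with the fingertips forward.
- **Opening the leaf:** With the shut fingers under the tab, I pushed the leaf up, past upright and down in small steps. It was never taken between the fingers.

**Last checks**
- **Leaf angle:** In the final side picture the tab is at row 174.6. The prediction is 173.0 for fully flat and 170.0 for 3.06 rad. The top view also agrees with fully flat, within 0.2 pixel.
- **Pushing force:** Readings after each move were at most about 20 N before the leaf was down and about 28 N on the stop. I had no readings within a move.
- **Hand and counter:** The tool is about 150 mm above the leaf with no contact force. By eye, nothing on the counter has moved; I did not measure the objects.

**What disagreed**
- **Joint 3:** It read 0.225 to 0.226 rad while pressed at its limit, and the stated range starts at 0.23. The controller gave no error, but I could not tell whether that counts as passing the range.
- **Tab position:** The two camera rays to the tab missed each other by 3.7 mm, so its triangulated height of 171 mm is only a rough check.

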